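# Pack out a printing block on a sloping stand

### The arm

A 6-joint arm with a two-finger parallel gripper is mounted at the origin on the work surface. World frame = base frame: x ahead of the robot, y to its left, z up, the work surface at z = 0. Lengths are in mm, angles in rad, forces in N, time in s.
With the tool pointing down it reaches from about 275 to 1000 mm from the base axis. Payload 8.4 kg.
Tool frame: the origin (TCP) lies at the very end of the fingers, on their centre line; the grasp point (between the pads) lies 19 mm behind it; z points along the fingers, y is the direction in which the jaws open and shut (so a half turn about z gives the same grasp; the last joint's range is limited). The gripper opens to 85 mm and grips with 20 to 120 N. Pads are 22 mm wide; open, the fingers measure 114 mm over their backs; the gripper's body (76 mm by 85 mm) begins 54 mm behind the grasp point. The pads swing forward as they close: fully open they stand 13 mm farther back than shut.
Start: joints at [1.222, 0.353, 1.633, -0, 1.155, -0.002], TCP at [212.43, 587.793, 201.981] pointing down, gripper open.
Joint ranges: [-2.63, 2.63], [-0.92, 2.1], [0.06, 2.66], [-1.3, 4.44], [0, 2.69], [-3.02, 3.02]. Speed limits (rad/s): [2.22, 2.22, 2.79, 3.14, 3.14, 3.14].

### API

Orientations are given as [roll, pitch, yaw] about the fixed x, y, z axes, in that order (R = Rz(yaw) Ry(pitch) Rx(roll)).
In Python, from rig import r gives the robot as it stands.
- The arm moves only by the tool move_arm, never from a script. Its argument "increments" is a list of rows, each an object of numbers: "tx", "ty", "tz": the shift along the tool's x, y, z in cm; "rx", "ry", "rz": the turn, a rotation vector about the tool's x, y, z in degrees; "gripper": the gripper's target within -1 to 1 (fully open at 1, half-way at 0, shut at -1). A call has 1 to 12 rows; each row shifts and turns the commanded pose from where the row before left it, along the tool's axes as they then stand; what a row does not reach is not made up. A row lasts 1/10 s, in which the tool goes at most 50 mm and 8.59 degrees, less where a joint would pass 70% of its speed; a pose out of reach is approached as far as the arm can. A call is refused whole if a number of a shift passes 5 or a number of a turn 8.59, either way. A call with a gripper value outside its range is refused whole. The fingers move at their own pace and stop on an object; "squeeze" is the grip in N (left out, the last holds). Time passes only in rows, so rows that do not move let the fingers close. It gives the time, the measured TCP pose, the force and the opening at its end, in the units of the state.
- r.sense(): the state, without advancing time (a new reading comes with each control period).
- r.grab_frame(name): name is "scene" or "top"; returns (picture, depth): 384x512x3 uint8, red, green, blue; 384x512 float32, mm along the optical axis (not along the pixel's ray), 0 where there is no reading.
- r.camera_model(name): a dict with "fx", "fy", "cx", "cy" (pixels), "R" (3x3) and "t" (3): a world point X has camera coordinates R X + t. Camera axes: x right, y down, z forward; pixel columns grow to the right and rows downward; lengths in mm; the calibration is good to about 2 mm. A picture is of the moment at which its call begins. camera_model takes no time and is no camera call.
- r.sign_off(): hands the job in, once; it reports no verdict.
Trained networks look in the newest picture that a camera, given by its name, has taken for a name from the list of things; names that differ only in an ending like _2 or _b are one class to them, and where a whole thing is asked for, a point or a joint stands for the part that bears it (a point fixed in the world has none). Each returns a list of dicts, best first, with "confidence" (0 to 1); they miss things now and then, are a little off and sometimes report something else, mostly with a low value. They report only what shows in the picture. A call takes as long as a camera call. They do not tell look-alikes from the thing itself.
- r.cut_out(query, camera): "mask" (384x512 bool, what is visible of it) and "bbox" ([left, top, right, bottom] in pixels, round what is visible of it).
- r.place_of(query, camera): "location" ([row, column] in pixels: a listed point, or the origin of a listed thing).
The state is a dict: "clock": time; "qpos": joint angles; "qvel": joint speeds; "joint_efforts": joint torques, N m; "eef_pos": TCP position; "tcp_rot": TCP orientation; "contact_force": force on the tool from outside, world axes, zero at the start; "wrist_torque": the same for the moment, N m; "opening": opening from 0.0 (shut) to 1.0 (fully open).
Only numpy, scipy, OpenCV 4.12 (cv2) and the standard library are available. Lean on these libraries where they do the work, as an engineer would, in place of code of your own. Each camera call takes 0.05 s, during which the arm holds its last target. There are 200 camera calls.

### The job

The printing block in the bay of the sloping stand must not be able to shift: choose the two wooden packers that together fill the gap between the stop and the block snugly, and set them side by side in the gap, in either order, lengthwise across the bay and in line with the block, each standing square on its foot fully down on the board. Do not force them in. Leave the other two packers on the table and the other things where they are.

Things in the scene. Friction and masses are not known exactly. Their poses are not given: they have to be found in the camera images.
- stand: Fixed plywood stand on legs: a board 230 wide, 185 up the slope, falling 30 deg away from the robot (high edge nearest it), top edge 110 over the table, with a 20 high wooden fence near the top. It carries two flower printing blocks side by side: one in the bay, one spare, parked 110 beside it (to the left seen from the robot) with no stop below. Origin on the table under its middle; x to the high edge.
- bay: Bay in the board's right half (seen from the robot). Its stop is a wooden bar 44 wide, 12 thick, 30 high near the low, far edge. Origin on the board, mid-foot of the stop's upper face; x up the slope (to the robot), y sideways, z square out of the board. A fixed block lies in line above the stop; the gap runs from x = 0 to that block's lower end, sides open. The board spans x -35 to 150.
- block_long_end (a point): Longer printing block (84 long, 44 wide, 24 high, 28.5 with its flower relief), fixed: point at mid-foot of its lower end, on the board. Either block may be the one in the bay (its y in the bay's frame is then 0), the other is parked. With this one in the bay the gap is 45.
- block_short_end (a point): Shorter printing block (70 long, otherwise the same), fixed: point at mid-foot of its lower end, on the board. With this one in the bay the gap is 59.
- packer14_c (a point): Centre of the 14 mm packer: plain wooden slab 14 thick (its x), 62 long (its y), 48 high (z, up), standing loose on the table; long edges of its foot chamfered 4; about 29 g. The four packers differ only in thickness: 14, 20, 28, 36. Set on the slope it stays or slides down.
- packer20_c (a point): Centre of the 20 mm packer: plain wooden slab 20 thick (its x), 62 long (its y), 48 high (z, up), standing loose on the table; long edges of its foot chamfered 4; about 42 g. The four packers differ only in thickness: 14, 20, 28, 36. Set on the slope it stays or slides down.
- packer28_c (a point): Centre of the 28 mm packer: plain wooden slab 28 thick (its x), 62 long (its y), 48 high (z, up), standing loose on the table; long edges of its foot chamfered 4; about 58 g. The four packers differ only in thickness: 14, 20, 28, 36. Set on the slope it stays or slides down.
- packer36_c (a point): Centre of the 36 mm packer: plain wooden slab 36 thick (its x), 62 long (its y), 48 high (z, up), standing loose on the table; long edges of its foot chamfered 4; about 75 g. The four packers differ only in thickness: 14, 20, 28, 36. Set on the slope it stays or slides down.
- ink_tin: Bystander: round aluminium ink tin, 36 across, 22 high, among the packers. Origin at the centre of its underside.
- eraser: Bystander: white eraser, 20 x 45 x 13. Origin at the centre of its underside.
- pen_cup: Bystander: cork pen cup with pens, 76 across, 150 high with the pens. Origin at the centre of its underside.
- flower_box: Bystander: low clear box with blue flowers, 140 x 110 x 35. Origin at the centre of its underside.
- charm_dish: Bystander: white dish of brass charms, 76 across, 12 high. Origin at the centre of its underside.
- roller: Bystander: ink roller with wooden handle, lying. Origin at the centre of its underside.
There are look-alikes about, which are no part of the job. What is shaped like the part that bears packer28_c but orange is not meant. What is shaped like the part that bears packer20_c but purple is not meant.

How it is judged:
By the outcome, as a careful person would: the job done as asked, in the order asked, and still so for the second after the job is handed in, with the robot touching nothing.
It also fails if it takes over 67 s, if anything falls off the work surface, if the arm or the gripper's body presses on something with over 40 N, if the wrist force passes 120 N, or if a joint passes its speed limit or range.

## Working session

There is one attempt and no reset: what is moved stays moved. The work goes in short steps, Python scripts to look and compute and a tool call to move; the robot and the scene stay as the last step left them, time stands still between calls to the robot, and variables do not carry over. Pictures are saved under pics/ and viewed, about 8 in all and at most 12, crops included, and the job is handed in when it is done.

Besides the shell and the picture viewer there is one more tool, called after "Request:" in YAML: its name, and indented under it one key for each argument. move_arm: Moves the arm, as the interface text tells. Its arguments: {"type":"object","properties":{"increments":{"type":"array","items":{"type":"object","properties":{"tx":{"type":"number"},"ty":{"type":"number"},"tz":{"type":"number"},"rx":{"type":"number"},"ry":{"type":"number"},"rz":{"type":"number"},"gripper":{"type":"number"}}}},"squeeze":{"type":"number"}},"required":["increments"]}

```bash
ls; mkdir -p pics
cat > h.py <<'E'
import numpy as np, cv2
from rig import r
def back(cam,rc,d):
    m=r.camera_model(cam); R=np.array(m["R"]);t=np.array(m["t"])
    rc=np.atleast_2d(rc); 
    p=np.c_[(rc[:,1]-m["cx"])/m["fx"]*d,(rc[:,0]-m["cy"])/m["fy"]*d,np.ones(len(rc))*d]
    return (p-t)@R
def proj(cam,X):
    m=r.camera_model(cam); c=np.atleast_2d(X)@np.array(m["R"]).T+np.array(m["t"])
    return np.c_[c[:,1]/c[:,2]*m["fy"]+m["cy"],c[:,0]/c[:,2]*m["fx"]+m["cx"]]
E
python3 - <<'E'
from h import *
for c in ["scene","top"]:
    p,d=r.grab_frame(c); np.savez("%s0.npz"%c,p=p,d=d)
    cv2.imwrite(f"pics/{c}0.png",cv2.resize(p[:,:,::-1],(800,600)))
    m=r.camera_model(c);print(c,m["fx"],-np.array(m["R"]).T@m["t"])
    for q in ["packer14_c","packer20_c","packer28_c","packer36_c","block_long_end","block_short_end","bay","stand"]:
        print(q,[(np.round(o["location"]),round(o["confidence"],2)) for o in r.place_of(q,c)][:3])
print(r.sense())
E
```

```text
pics
scene 414.05927472480204 [1633.58116963 -320.33772762  893.52627381]
packer14_c [(array([228., 143.]), 0.56)]
packer20_c [(array([196., 142.]), 0.84), (array([218., 122.]), 0.75), (array([184., 125.]), 0.74)]
packer28_c [(array([186., 196.]), 0.85), (array([184., 228.]), 0.63), (array([170., 203.]), 0.61)]
packer36_c [(array([183., 157.]), 0.75), (array([214., 207.]), 0.66), (array([185., 282.]), 0.15)]
block_long_end [(array([181., 273.]), 0.66), (array([187., 284.]), 0.66)]
block_short_end [(array([188., 194.]), 0.64), (array([169., 295.]), 0.54)]
bay []
stand [(array([186., 282.]), 0.69)]
top 388.7263850775214 [ 408.92405894   47.1690213  1121.36839346]
packer14_c [(array([174., 387.]), 0.63)]
packer20_c [(array([256., 412.]), 0.67), (array([227., 394.]), 0.63), (array([197., 416.]), 0.55)]
packer28_c [(array([231., 322.]), 0.82), (array([263., 314.]), 0.55), (array([222., 285.]), 0.55)]
packer36_c [(array([178., 322.]), 0.93), (array([232., 321.]), 0.28)]
block_long_end [(array([203., 231.]), 0.81)]
block_short_end [(array([217., 192.]), 0.96)]
bay [(array([204., 228.]), 0.53)]
stand [(array([215., 216.]), 0.92), (array([180., 320.]), 0.74)]
{'clock': 0.9, 'qpos': array([ 1.22162178e+00,  3.53021286e-01,  1.63340003e+00, -9.65854635e-06,
        1.15519757e+00, -2.40328192e-03]), 'qvel': array([ 0.00072207,  0.00026268,  0.00138749,  0.0004068 , -0.00125739,
        0.00021852]), 'joint_efforts': array([-1.04928287e-03, -6.05172229e+01, -3.42431974e+01, -3.43968341e-04,
        1.15514664e-03, -9.14104632e-07]), 'eef_pos': array([212.41976172, 587.79597209, 201.96765262]), 'tcp_rot': array([-3.14156641e+00,  8.77320118e-06,  2.79482529e+00]), 'contact_force': array([ 0.87921754, -0.66296717,  0.72510827]), 'wrist_torque': array([0.0263318 , 0.00306645, 0.01650057]), 'opening': 0.9988353856905765}
```

View pics/scene0.png

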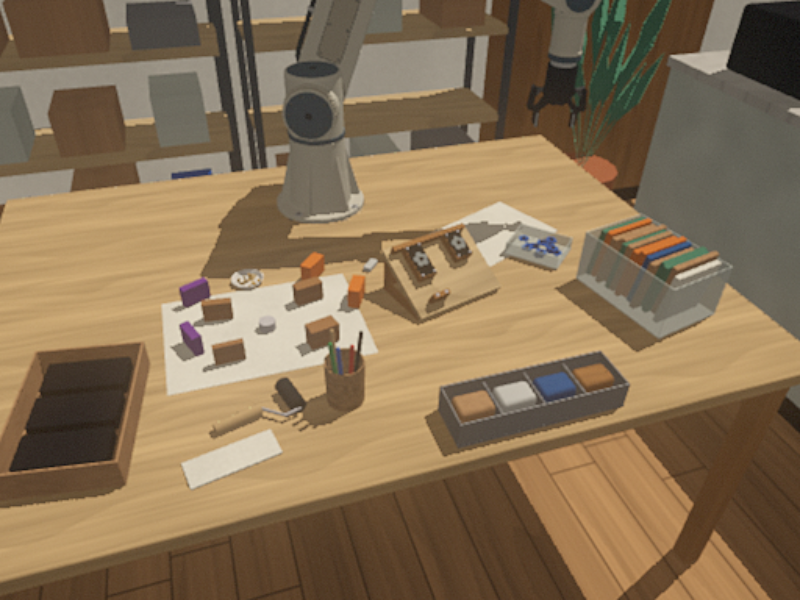

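View pics/top0.png

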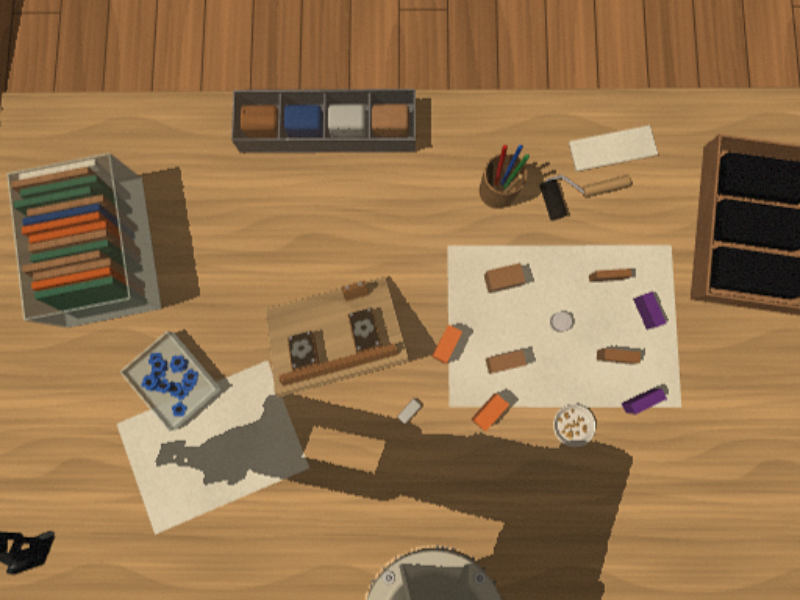

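```bash
cat > meas.py <<'E'
from h import *
def cloud(c,f):
    d=f["d"].astype(float); v,u=np.mgrid[:384,:512]
    m=r.camera_model(c)
    p=np.stack([(u-m["cx"])/m["fx"]*d,(v-m["cy"])/m["fy"]*d,d],-1)
    return (p-np.array(m["t"]))@np.array(m["R"])
E
python3 - <<'E'
from meas import *
from scipy import ndimage as nd
from scipy.optimize import minimize
F={c:np.load(f"{c}0.npz") for c in("scene","top")}
C={c:cloud(c,F[c]) for c in F}
t=C["top"]
print("table z", [np.median(C[c][...,2][(abs(C[c][...,0]-560)<15)&(abs(C[c][...,1]+120)<15)]) for c in C])
for n,rc in dict(p36=(178,322),p14=(174,390),p28=(231,325),p20=(227,395)).items():
    g=back("top",rc,1121-48)[0]
    for c in C:
        P=C[c]; hsv=cv2.cvtColor(F[c]["p"],cv2.COLOR_RGB2HSV)
        m=(abs(P[...,2]-48)<4)&(np.hypot(P[...,0]-g[0],P[...,1]-g[1])<45)
        q=P[m]; 
        if len(q)<5: print(n,c,len(q));continue
        rect=cv2.minAreaRect(q[:,:2].astype(np.float32)); w,V=np.linalg.eigh(np.cov(q[:,:2].T)); a=V[:,1]
        print(n,c,len(q),"med z",np.median(q[:,2]).round(1),"cen",q.mean(0).round(1),"rect",np.round(rect[0],1),np.round(rect[1],1),"len-axis yaw",np.degrees(np.arctan2(a[1],a[0])).round(1)%180)
# stand
for c in C:
    P=C[c]; m=(P[...,0]>380)&(P[...,0]<650)&(P[...,1]>-20)&(P[...,1]<320)&(P[...,2]>22)&(P[...,2]<150)
    q=P[m]
    # ransac plane 30deg
    best=None;rng=np.random.default_rng(0)
    for _ in range(500):
        a,b,e=q[rng.choice(len(q),3,0)]; n=np.cross(b-a,e-a); l=np.linalg.norm(n)
        if l<100: continue
        n=n/l*np.sign(n[2]); k=abs((q-a)@n)<2
        if best is None or k.sum()>best.sum(): best=k
    s=q[best]; mu=s.mean(0); n=np.linalg.svd(s-mu)[2][2]; n*=np.sign(n[2])
    rect=cv2.minAreaRect(s[:,:2].astype(np.float32))
    print(c,len(s),"n",n.round(3),"tilt",np.degrees(np.arccos(n[2])).round(2),"yaw of downslope",np.degrees(np.arctan2(n[1],n[0])).round(2),"z at rect cen",(mu[2]-((np.array(rect[0])-mu[:2])@n[:2])/n[2]).round(1),np.round(rect[0],1),np.round(rect[1],1),round(rect[2],1))
E
```

```text
table z [np.float64(-749.4327700763861), np.float64(-1.7331545231910197)]
p36 scene 157 med z 48.4 cen [ 605.5 -130.    48.2] rect [ 604.  -129.7] [39.7 62.8] len-axis yaw 105.0
p36 top 242 med z 46.7 cen [ 601.2 -131.1   46.8] rect [ 601.5 -131.1] [36.2 62.2] len-axis yaw 102.9
p14 scene 79 med z 47.4 cen [ 608.6 -321.4   47.4] rect [ 608.  -321.5] [17.8 60.7] len-axis yaw 94.0
p14 top 101 med z 46.8 cen [ 606.9 -323.3   46.7] rect [ 606.7 -323.9] [14.3 60.3] len-axis yaw 93.6
p28 scene 104 med z 48.0 cen [ 452.7 -128.6   47.8] rect [ 451.5 -128.4] [32.5 65.5] len-axis yaw 103.1
p28 top 208 med z 46.7 cen [ 450.1 -130.2   46.8] rect [ 450. -130.] [27.7 62.1] len-axis yaw 102.5
p20 scene 85 med z 47.5 cen [ 462.2 -331.    47.7] rect [ 461.2 -330.1] [59.2 26.3] len-axis yaw 85.5
p20 top 156 med z 46.9 cen [ 459.4 -331.9   46.9] rect [ 459.7 -330.6] [62.9 20.1] len-axis yaw 84.9
scene 919 n [0.478 0.13  0.869] tilt 29.7 yaw of downslope 15.25 z at rect cen 63.7 [499.4 177. ] [152.7 232.4] 14.5
top 2191 n [0.484 0.133 0.865] tilt 30.09 yaw of downslope 15.34 z at rect cen 64.3 [495.  174.4] [150.9 229.8] 14.8
```

Run:
```python
from meas import *
from scipy import ndimage as nd
for c in("top","scene"):
    f=np.load(f"{c}0.npz"); P=cloud(c,f)
    psi=np.radians(15.2); al=np.radians(30)
    ux=np.array([-np.cos(al)*np.cos(psi),-np.cos(al)*np.sin(psi),np.sin(al)])
    uz=np.array([np.sin(al)*np.cos(psi),np.sin(al)*np.sin(psi),np.cos(al)])
    uy=np.cross(uz,ux)
    o=np.array([495,174.4,64.3]) if c=="top" else np.array([499.4,177,63.7])
    q=(P-o)@np.stack([ux,uy,uz],1)
    ok=(abs(q[...,0])<115)&(abs(q[...,1])<135)&(P[...,2]>5)
    b=ok&(abs(q[...,2])<3)
    print(c,"board u",np.percentile(q[b][:,0],[.3,99.7]).round(1),"v",np.percentile(q[b][:,1],[.5,99.5]).round(1),"w",np.median(q[b][:,2]).round(2))
    m=ok&(q[...,2]>14)
    L,n=nd.label(m)
    for i in range(1,n+1):
        k=(L==i); 
        if k.sum()<12: continue
        h=np.percentile(q[k][:,2],80); kk=k&(abs(q[...,2]-h)<6); s=q[kk]
        rect=cv2.minAreaRect(s[:,:2].astype(np.float32))
        print(k.sum(),"top w",h.round(1),"mean",s.mean(0).round(1),"u",np.percentile(s[:,0],[2,98]).round(1),"v",np.percentile(s[:,1],[2,98]).round(1),np.round(rect[0],1),np.round(rect[1],1),round(rect[2],1))
p=np.load("top0.npz")["p"][170:260,160:280]
cv2.imwrite("pics/stand.png",cv2.resize(p[:,:,::-1],None,fx=6,fy=6,interpolation=cv2.INTER_CUBIC))
```

```text
top board u [-99.3  85.4] v [-113.8  114. ] w -0.09
107 top w 30.6 mean [-69.7  55.6  29.4] u [-79.  -63.8] v [34.5 75.7] [-71.9  55.1] [43.1 16.5] 89.6
1200 top w 25.6 mean [35.8  3.9 23.9] u [-14.2  75.1] v [-80.9  80.3] [28.8  0.3] [ 97.1 197.9] 0.9
scene board u [-95.9  86.4] v [-115.   115.1] w -0.09
639 top w 26.3 mean [34.5  7.8 24.5] u [-13.5  77.8] v [-76.7  78.6] [30.7 -0.4] [191.1  96.9] 90.0
61 top w 31.1 mean [-67.3  56.2  30.2] u [-73.5 -60.4] v [34.4 77.8] [-67.1  55.4] [46.1 13.6] 89.2
```

View pics/stand.png

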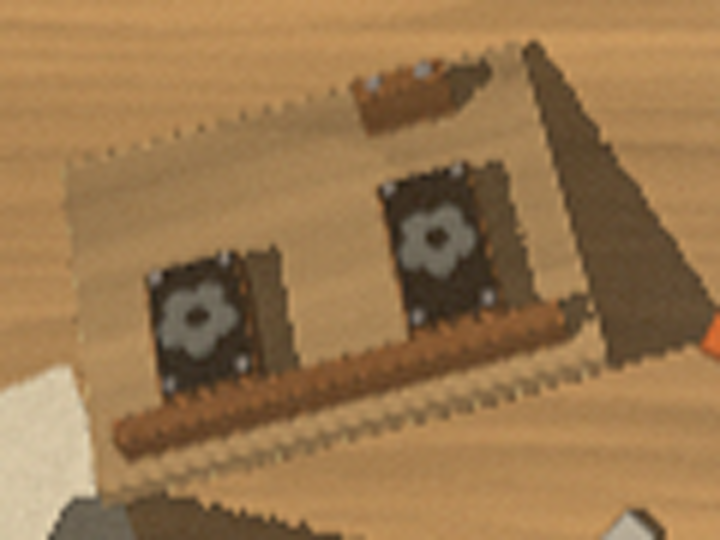

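Run:
```python
from meas import *
for c in("top","scene"):
    f=np.load(f"{c}0.npz"); P=cloud(c,f)
    psi=np.radians(15.2); al=np.radians(30)
    ux=np.array([-np.cos(al)*np.cos(psi),-np.cos(al)*np.sin(psi),np.sin(al)])
    uz=np.array([np.sin(al)*np.cos(psi),np.sin(al)*np.sin(psi),np.cos(al)])
    uy=np.cross(uz,ux)
    o=np.array([495,174.4,64.3]) if c=="top" else np.array([499.4,177,63.7])
    q=(P-o)@np.stack([ux,uy,uz],1)
    for s in(1,-1):
        m=(abs(q[...,0]-15)<60)&(abs(q[...,1]-s*55)<30)&(abs(q[...,2]-26)<3.5); a=q[m]
        print(c,"bay" if s>0 else "parked",m.sum(),"u",np.percentile(a[:,0],[1,3,50,97,99]).round(1),"v",np.percentile(a[:,1],[1,3,50,97,99]).round(1))
    x0={"top":-64.3,"scene":-61.5}[c]
    O=o+ux*x0+uy*55; print(c,"bay origin",O.round(1))
```

```text
top bay 355 u [-17.3 -14.8  26.9  62.   64.6] v [34.3 35.7 54.7 74.4 76.6]
top parked 289 u [-4.1 -2.3 32.9 62.3 68.1] v [-75.6 -74.5 -54.7 -35.3 -34.6]
top bay origin [563.2 135.9  32.2]
scene bay 175 u [-14.9 -13.6  28.4  68.1  73.7] v [34.4 35.1 58.3 76.  77.5]
scene parked 127 u [-0.3  0.8 32.3 67.7 72.6] v [-75.9 -74.6 -51.8 -32.8 -32.1]
scene bay origin [565.2 137.9  33. ]
```

Request:
move_arm:
  increments:
    - {"rz":-7.87}
    - {"rz":-7.87}
    - {"rz":-7.87}
    - {"tx":-1.68,"ty":-4.67}
    - {"tx":-1.68,"ty":-4.67}
    - {"tx":-1.68,"ty":-4.67}
    - {"tx":-1.68,"ty":-4.67}
    - {"tx":-1.68,"ty":-4.67}
    - {"tx":-1.68,"ty":-4.67}
    - {"tx":-1.68,"ty":-4.67}
    - {"tx":-1.68,"ty":-4.67}

```text
invalid input
```

Request:
move_arm:
  increments:
    - {"tx":-1.68,"ty":-4.67}
    - {"tx":-1.68,"ty":-4.67}
    - {"tx":-1.68,"ty":-4.67}
    - {"tx":-1.68,"ty":-4.67}
    - {"tx":-1.68,"ty":-4.67}
    - {"tx":-1.68,"ty":-4.67}
    - {"tx":-1.68,"ty":-4.67}
    - {"tx":-1.68,"ty":-4.67}
    - {"tx":-1.68,"ty":-4.67}
    - {"tx":-1.68,"ty":-4.67}
    - {"tx":-1.68,"ty":-4.67}
    - {"tx":-1.68,"ty":-4.67}

```text
invalid input
```

```bash
cat > to.py <<'E'
import sys; from h import *
from scipy.spatial.transform import Rotation as Ro
PSI=np.radians(15.2);AL=np.radians(30)
ux=np.array([-np.cos(AL)*np.cos(PSI),-np.cos(AL)*np.sin(PSI),np.sin(AL)])
uz=np.array([np.sin(AL)*np.cos(PSI),np.sin(AL)*np.sin(PSI),np.cos(AL)])
uy=np.cross(uz,ux); BAY=np.array([564.2,136.9,34.])
RB=np.stack([ux,-uy,-uz],1)  # tool axes when tilted, tool x up slope
def RD(yaw): return Ro.from_euler("xyz",[180,0,yaw],degrees=True).as_matrix()
def bay(x,y,z): return BAY+ux*x+uy*y+uz*z
def to(p,Rt):
    s=r.sense(); Rc=Ro.from_euler("xyz",s["tcp_rot"]).as_matrix()
    rv=np.degrees(Ro.from_matrix(Rc.T@Rt).as_rotvec()); d=np.array(p)-s["eef_pos"]
    print("t",round(s["clock"],2),"pos",s["eef_pos"].round(1),"rot",np.degrees(s["tcp_rot"]).round(2),"F",s["contact_force"].round(1),"open",round(s["opening"],3),"q",s["qpos"].round(2))
    print("shift cm in tool now",(Rc.T@d/10).round(2),"in final tool",(Rt.T@d/10).round(2),"rotvec",rv.round(2), "bay xyz of tcp",((s["eef_pos"]-BAY)@np.stack([ux,uy,uz],1)).round(1))
E
python3 -c "
from to import *
to([608,-322.5,10],RD(183.7))"
```

```text
t 0.9 pos [212.4 587.8 202. ] rot [-180.      0.    160.13] F [ 0.9 -0.7  0.7] open 0.999 q [ 1.22  0.35  1.63 -0.    1.16 -0.  ]
shift cm in tool now [-68.14 -72.17  19.2 ] in final tool [-33.6  -93.39  19.2 ] rotvec [ -0.     0.   -23.57] bay xyz of tcp [ 275.6 -527.4   34.8]
```

Request:
move_arm:
  increments:
    - {"tx":0,"ty":0,"tz":0,"rx":0,"ry":0,"rz":-7.87,"gripper":1}
    - {"tx":0,"ty":0,"tz":0,"rx":0,"ry":0,"rz":-7.87,"gripper":1}
    - {"tx":0,"ty":0,"tz":0,"rx":0,"ry":0,"rz":-7.87,"gripper":1}

```text
clock: 1.2
eef_pos: [212.4, 587.8, 202.0]
tcp_rot: [-3.142, -0.0, -3.071]
contact_force: [-0.1, -0.4, 0.9]
opening: 0.999
```

Request:
move_arm:
  increments:
    - {"tx":-1.68,"ty":-4.67,"tz":0,"rx":0,"ry":0,"rz":0,"gripper":1}
    - {"tx":-1.68,"ty":-4.67,"tz":0,"rx":0,"ry":0,"rz":0,"gripper":1}
    - {"tx":-1.68,"ty":-4.67,"tz":0,"rx":0,"ry":0,"rz":0,"gripper":1}
    - {"tx":-1.68,"ty":-4.67,"tz":0,"rx":0,"ry":0,"rz":0,"gripper":1}
    - {"tx":-1.68,"ty":-4.67,"tz":0,"rx":0,"ry":0,"rz":0,"gripper":1}
    - {"tx":-1.68,"ty":-4.67,"tz":0,"rx":0,"ry":0,"rz":0,"gripper":1}
    - {"tx":-1.68,"ty":-4.67,"tz":0,"rx":0,"ry":0,"rz":0,"gripper":1}
    - {"tx":-1.68,"ty":-4.67,"tz":0,"rx":0,"ry":0,"rz":0,"gripper":1}
    - {"tx":-1.68,"ty":-4.67,"tz":0,"rx":0,"ry":0,"rz":0,"gripper":1}
    - {"tx":-1.68,"ty":-4.67,"tz":0,"rx":0,"ry":0,"rz":0,"gripper":1}

```text
clock: 2.2
eef_pos: [411.1, 130.9, 202.4]
tcp_rot: [3.141, 0.001, -3.076]
contact_force: [1.5, -0.4, -0.9]
opening: 0.999
```

Request:
move_arm:
  increments:
    - {"tx":-1.68,"ty":-4.67,"tz":0,"rx":0,"ry":0,"rz":0,"gripper":1}
    - {"tx":-1.68,"ty":-4.67,"tz":0,"rx":0,"ry":0,"rz":0,"gripper":1}
    - {"tx":-1.68,"ty":-4.67,"tz":0,"rx":0,"ry":0,"rz":0,"gripper":1}
    - {"tx":-1.68,"ty":-4.67,"tz":0,"rx":0,"ry":0,"rz":0,"gripper":1}
    - {"tx":-1.68,"ty":-4.67,"tz":0,"rx":0,"ry":0,"rz":0,"gripper":1}
    - {"tx":-1.68,"ty":-4.67,"tz":0,"rx":0,"ry":0,"rz":0,"gripper":1}
    - {"tx":-1.68,"ty":-4.67,"tz":0,"rx":0,"ry":0,"rz":0,"gripper":1}
    - {"tx":-1.68,"ty":-4.67,"tz":0,"rx":0,"ry":0,"rz":0,"gripper":1}
    - {"tx":-1.68,"ty":-4.67,"tz":0,"rx":0,"ry":0,"rz":0,"gripper":1}
    - {"tx":-1.68,"ty":-4.67,"tz":0,"rx":0,"ry":0,"rz":0,"gripper":1}
    - {"tx":0,"ty":0,"tz":0,"rx":0,"ry":0,"rz":0,"gripper":1}

```text
clock: 3.3
eef_pos: [610.2, -327.8, 201.3]
tcp_rot: [-3.139, 0.001, -3.08]
contact_force: [0.6, 0.3, -0.0]
opening: 0.997
```

```bash
python3 -c "
from to import *
to([608,-322.5,80],RD(183.7))"
```

```text
t 3.3 pos [ 610.2 -327.8  201.3] rot [-1.7987e+02  7.0000e-02 -1.7645e+02] F [ 0.6  0.3 -0. ] open 0.997 q [-0.49  0.46  1.48 -0.    1.2  -2.13]
shift cm in tool now [ 0.2   0.57 12.13] in final tool [ 0.18  0.55 12.13] rotvec [-0.13  0.07 -0.15] bay xyz of tcp [150.8 460.5 106.1]
```

Request:
move_arm:
  increments:
    - {"tx":0.2,"ty":0.56,"tz":3.5,"rx":0,"ry":0,"rz":0,"gripper":1}
    - {"tx":0,"ty":0,"tz":4,"rx":0,"ry":0,"rz":0,"gripper":1}
    - {"tx":0,"ty":0,"tz":4,"rx":0,"ry":0,"rz":0,"gripper":1}
    - {"tx":0,"ty":0,"tz":0,"rx":0,"ry":0,"rz":0,"gripper":1}
    - {"tx":0,"ty":0,"tz":0,"rx":0,"ry":0,"rz":0,"gripper":1}

```text
clock: 3.8
eef_pos: [606.1, -316.5, 87.2]
tcp_rot: [3.141, -0.001, -3.076]
contact_force: [-0.2, -0.3, -0.1]
opening: 1.002
```

```bash
python3 -c "
from to import *
to([608,-322.5,6],RD(183.7))
p,d=r.grab_frame('top')
cv2.imwrite('pics/g1.png',cv2.resize(p[130:230,330:450,::-1],None,fx=5,fy=5,interpolation=cv2.INTER_CUBIC))"
```

```text
t 3.8 pos [ 606.1 -316.5   87.2] rot [ 1.7996e+02 -6.0000e-02 -1.7625e+02] F [-0.2 -0.3 -0.1] open 1.002 q [-0.48  0.56  1.59  0.    1.   -2.12]
shift cm in tool now [-0.15 -0.62  8.12] in final tool [-0.15 -0.61  8.12] rotvec [ 0.04 -0.06  0.05] bay xyz of tcp [ 94.5 448.5   6.9]
```

View pics/g1.png

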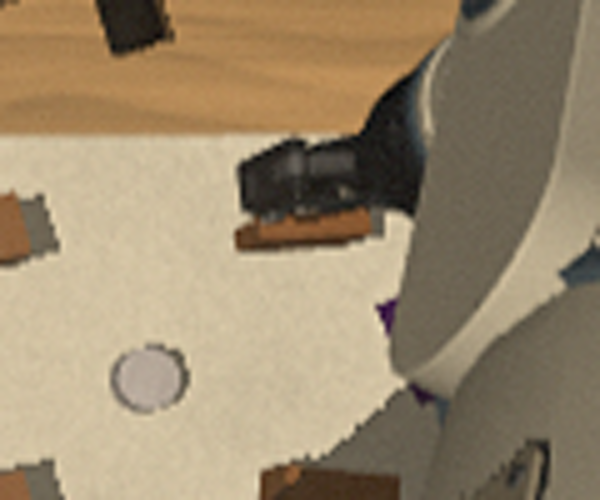

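Request:
move_arm:
  increments:
    - {"tx":-0.15,"ty":-0.6,"tz":1,"rx":0,"ry":0,"rz":0,"gripper":1}
    - {"tx":0,"ty":0,"tz":1,"rx":0,"ry":0,"rz":0,"gripper":1}
    - {"tx":0,"ty":0,"tz":2,"rx":0,"ry":0,"rz":0,"gripper":1}
    - {"tx":0,"ty":0,"tz":2,"rx":0,"ry":0,"rz":0,"gripper":1}
    - {"tx":0,"ty":0,"tz":1.5,"rx":0,"ry":0,"rz":0,"gripper":1}
    - {"tx":0,"ty":0,"tz":0.6,"rx":0,"ry":0,"rz":0,"gripper":1}
    - {"tx":0,"ty":0,"tz":0,"rx":0,"ry":0,"rz":0,"gripper":1}
    - {"tx":0,"ty":0,"tz":0,"rx":0,"ry":0,"rz":0,"gripper":1}

```text
clock: 4.65
eef_pos: [608.6, -323.0, 6.6]
tcp_rot: [-3.141, 0.001, -3.076]
contact_force: [-0.2, -0.9, 0.1]
opening: 0.998
```

```bash
python3 -c "
from to import *
to([608,-322.5,6],RD(183.7))
p,d=r.grab_frame('scene')
cv2.imwrite('pics/g2.png',cv2.resize(p[170:270,70:230,::-1],None,fx=4,fy=4,interpolation=cv2.INTER_CUBIC))"
```

```text
t 4.65 pos [ 608.6 -323.     6.6] rot [-1.7997e+02  4.0000e-02 -1.7626e+02] F [-0.2 -0.9  0.1] open 0.998 q [-0.49  0.66  1.61  0.    0.87 -2.13]
shift cm in tool now [0.06 0.06 0.06] in final tool [0.06 0.06 0.06] rotvec [-0.03  0.04  0.04] bay xyz of tcp [ 53.6 455.5 -62.6]
```

View pics/g2.png

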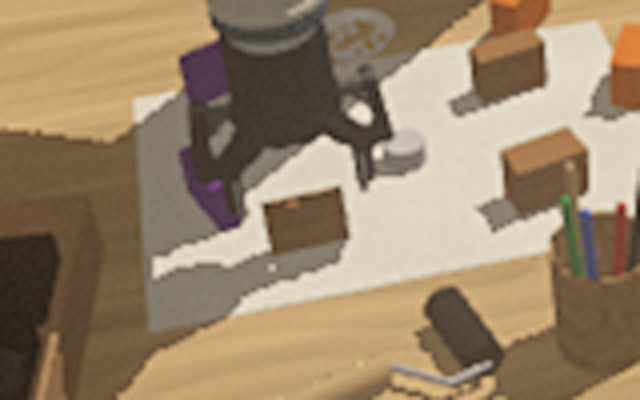

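```bash
python3 -c "
from to import *
Rd=RD(183.74)
for z in (0,20):
  for s in (1,-1):
    w=np.array([608.6,-323,z])+Rd[:,1]*s*42.5
    print(z,s,((proj('scene',w)[0]-[170,70])*4).round()[::-1])
for x in(-7,7):
  for s in(1,-1):
    for z in (0,48):
      w=np.array([608,-322.5,z])+Rd[:,1]*s*31+Rd[:,0]*x; print('packer',x,s,z,((proj('scene',w)[0]-[170,70])*4).round()[::-1])
p,d=r.grab_frame('scene')
from meas import cloud
P=cloud('scene',dict(d=d))
for u,v in((237,205),(365,180),(237,190),(365,165),(235,160)): 
    a=P[170+v//4,70+u//4]; print(u,v,a.round())
"
```

```text
0 1 [363. 231.]
0 -1 [255. 257.]
20 1 [360. 212.]
20 -1 [251. 238.]
packer -7 1 0 [351. 239.]
packer -7 1 48 [343. 193.]
packer -7 -1 0 [272. 258.]
packer -7 -1 48 [262. 212.]
packer 7 1 0 [347. 228.]
packer 7 1 48 [340. 182.]
packer 7 -1 0 [269. 247.]
packer 7 -1 48 [259. 201.]
237 205 [ 617. -370.   61.]
365 180 [ 613. -274.   57.]
237 190 [ 622. -368.   80.]
365 165 [ 616. -272.   75.]
235 160 [ 625. -366.  109.]
```

Request:
move_arm:
  increments:
    - {"tx":0.05,"ty":0.03,"tz":0,"rx":0,"ry":0,"rz":0,"gripper":0.4}
    - {"tx":0,"ty":0,"tz":0,"rx":0,"ry":0,"rz":0,"gripper":0.3}
    - {"tx":0,"ty":0,"tz":0,"rx":0,"ry":0,"rz":0,"gripper":0.3}
    - {"tx":0,"ty":0,"tz":0,"rx":0,"ry":0,"rz":0,"gripper":0.3}
    - {"tx":0,"ty":0,"tz":0,"rx":0,"ry":0,"rz":0,"gripper":0.3}
  squeeze: 25

```text
clock: 5.25
eef_pos: [608.2, -322.6, 6.9]
tcp_rot: [-3.141, 0.001, -3.076]
contact_force: [-0.4, 1.1, 5.9]
opening: 0.713
```

```bash
python3 -c "
from to import *
to([608,-322.5,6],RD(183.7))
p,d=r.grab_frame('scene')
cv2.imwrite('pics/g3.png',cv2.resize(p[190:250,100:180,::-1],None,fx=8,fy=8,interpolation=cv2.INTER_CUBIC))"
```

```text
t 5.25 pos [ 608.2 -322.6    6.9] rot [-1.7997e+02  6.0000e-02 -1.7626e+02] F [-0.4  1.1  5.9] open 0.713 q [-0.49  0.66  1.61  0.    0.87 -2.13]
shift cm in tool now [0.02 0.01 0.09] in final tool [0.02 0.01 0.09] rotvec [-0.03  0.06  0.04] bay xyz of tcp [ 54.  455.  -62.4]
```

View pics/g3.png

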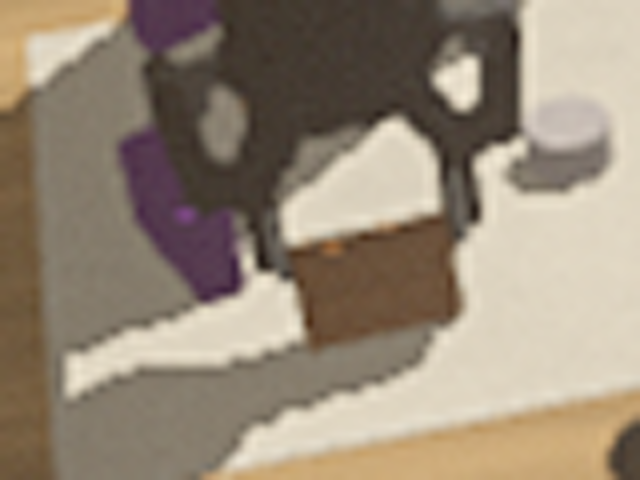

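Request:
move_arm:
  increments:
    - {"tx":0,"ty":0,"tz":0,"rx":0,"ry":0,"rz":0,"gripper":-1}
    - {"tx":0,"ty":0,"tz":0,"rx":0,"ry":0,"rz":0,"gripper":-1}
    - {"tx":0,"ty":0,"tz":-1,"rx":0,"ry":0,"rz":0,"gripper":-1}
    - {"tx":0,"ty":0,"tz":-2,"rx":0,"ry":0,"rz":0,"gripper":-1}
    - {"tx":0,"ty":0,"tz":-3,"rx":0,"ry":0,"rz":0,"gripper":-1}
    - {"tx":0,"ty":0,"tz":-4,"rx":0,"ry":0,"rz":0,"gripper":-1}
    - {"tx":0,"ty":0,"tz":-4,"rx":0,"ry":0,"rz":0,"gripper":-1}
    - {"tx":0,"ty":0,"tz":-4,"rx":0,"ry":0,"rz":0,"gripper":-1}
    - {"tx":0,"ty":0,"tz":0,"rx":0,"ry":0,"rz":0,"gripper":-1}
    - {"tx":0,"ty":0,"tz":0,"rx":0,"ry":0,"rz":0,"gripper":-1}
  squeeze: 30

```text
clock: 6.3
eef_pos: [608.1, -322.7, 187.6]
tcp_rot: [-3.14, 0.002, -3.076]
contact_force: [1.5, 0.2, -0.8]
opening: 0.714
```

```bash
python3 -c "
from to import *
to(bay(7.8,0,90),RB)
p,d=r.grab_frame('scene')
from meas import cloud
P=cloud('scene',dict(d=d)); hsv=cv2.cvtColor(p,cv2.COLOR_RGB2HSV)
m=(abs(P[...,0]-608)<45)&(abs(P[...,1]+322)<45)&(P[...,2]>130)&(P[...,2]<260)
# face normal / bottom
k=m&(hsv[...,1]>90)
q=P[k];print(len(q),q.min(0).round(),q.max(0).round())
x=q[(q[:,2]>np.percentile(q[:,2],15))&(q[:,2]<np.percentile(q[:,2],80))];mu=x.mean(0);print(mu.round(1),np.linalg.svd(x-mu)[2][2].round(3))
v,u=np.argwhere(k).mean(0).astype(int)
cv2.imwrite('pics/g4.png',cv2.resize(p[v-35:v+35,u-45:u+45,::-1],None,fx=7,fy=7,interpolation=cv2.INTER_CUBIC))"
```

```text
t 6.3 pos [ 608.1 -322.7  187.6] rot [-1.7992e+02  1.2000e-01 -1.7626e+02] F [ 1.5  0.2 -0.8] open 0.714 q [-0.49  0.46  1.5  -0.    1.18 -2.13]
shift cm in tool now [-2.35 46.92  7.11] in final tool [-13.67  45.51   0.39] rotvec [  2.91  30.01 -11.22] bay xyz of tcp [144.5 455.1  93.9]
370 [ 598. -364.  179.] [ 623. -277.  260.]
[ 613.6 -321.7  211.8] [0.995 0.069 0.078]
```

View pics/g4.png

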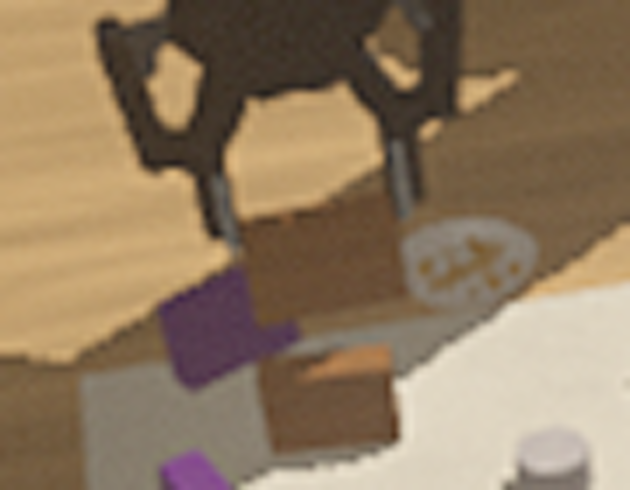

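Request:
move_arm:
  increments:
    - {"tx":0,"ty":0,"tz":0,"rx":0.73,"ry":7.5,"rz":-2.8,"gripper":-1}
    - {"tx":0,"ty":0,"tz":0,"rx":0.73,"ry":7.5,"rz":-2.8,"gripper":-1}
    - {"tx":0,"ty":0,"tz":0,"rx":0.73,"ry":7.5,"rz":-2.8,"gripper":-1}
    - {"tx":0,"ty":0,"tz":0,"rx":0.73,"ry":7.5,"rz":-2.8,"gripper":-1}
    - {"tx":-1.1,"ty":3.64,"tz":0,"rx":0,"ry":0,"rz":0,"gripper":-1}
    - {"tx":-1.1,"ty":3.64,"tz":0,"rx":0,"ry":0,"rz":0,"gripper":-1}
    - {"tx":-1.1,"ty":3.64,"tz":0,"rx":0,"ry":0,"rz":0,"gripper":-1}
    - {"tx":-1.1,"ty":3.64,"tz":0,"rx":0,"ry":0,"rz":0,"gripper":-1}
    - {"tx":-1.1,"ty":3.64,"tz":0,"rx":0,"ry":0,"rz":0,"gripper":-1}
    - {"tx":-1.1,"ty":3.64,"tz":0,"rx":0,"ry":0,"rz":0,"gripper":-1}

```text
clock: 7.35
eef_pos: [604.2, -95.1, 151.2]
tcp_rot: [3.139, -0.528, -2.875]
contact_force: [0.7, -0.1, -0.1]
opening: 0.712
```

Request:
move_arm:
  increments:
    - {"tx":-1.1,"ty":3.64,"tz":0,"rx":0,"ry":0,"rz":0,"gripper":-1}
    - {"tx":-1.1,"ty":3.64,"tz":0,"rx":0,"ry":0,"rz":0,"gripper":-1}
    - {"tx":-1.1,"ty":3.64,"tz":0,"rx":0,"ry":0,"rz":0,"gripper":-1}
    - {"tx":-1.1,"ty":3.64,"tz":0,"rx":0,"ry":0,"rz":0,"gripper":-1}
    - {"tx":-1.1,"ty":3.64,"tz":0,"rx":0,"ry":0,"rz":0,"gripper":-1}
    - {"tx":-1.1,"ty":3.64,"tz":0,"rx":0,"ry":0,"rz":0,"gripper":-1}
    - {"tx":0,"ty":0,"tz":0,"rx":0,"ry":0,"rz":0,"gripper":-1}
    - {"tx":0,"ty":0,"tz":0,"rx":0,"ry":0,"rz":0,"gripper":-1}
    - {"tx":0,"ty":0,"tz":0,"rx":0,"ry":0,"rz":0,"gripper":-1}

```text
clock: 8.25
eef_pos: [603.0, 128.0, 119.7]
tcp_rot: [3.14, -0.527, -2.876]
contact_force: [-0.1, 0.3, -0.7]
opening: 0.709
```

```bash
python3 -c "
from to import *
to(bay(8.5,0,7),RB)"
```

```text
t 8.25 pos [603.  128.  119.7] rot [ 179.93  -30.19 -164.8 ] F [-0.1  0.3 -0.7] open 0.709 q [ 0.22  0.75  1.28 -0.02  1.64 -1.61]
shift cm in tool now [-0.42  1.86  8.47] in final tool [-0.39  1.87  8.47] rotvec [ 0.07 -0.19 -0.  ] bay xyz of tcp [12.4 18.7 91.7]
```

Request:
move_arm:
  increments:
    - {"tx":-0.35,"ty":1.87,"tz":0,"rx":0,"ry":0,"rz":0,"gripper":-1}
    - {"tx":0,"ty":0,"tz":2.3,"rx":0,"ry":0,"rz":0,"gripper":-1}
    - {"tx":0,"ty":0,"tz":2.3,"rx":0,"ry":0,"rz":0,"gripper":-1}
    - {"tx":0,"ty":0,"tz":0,"rx":0,"ry":0,"rz":0,"gripper":-1}
    - {"tx":0,"ty":0,"tz":0,"rx":0,"ry":0,"rz":0,"gripper":-1}
    - {"tx":0,"ty":0,"tz":0,"rx":0,"ry":0,"rz":0,"gripper":-1}

```text
clock: 8.85
eef_pos: [580.4, 142.1, 80.0]
tcp_rot: [3.14, -0.523, -2.876]
contact_force: [-0.2, -1.2, 0.2]
opening: 0.712
```

```bash
cat > look.py <<'E'
from to import *
from meas import cloud
B=np.stack([ux,uy,uz],1)
def look(name):
    p,d=r.grab_frame('scene'); m=r.camera_model('scene')
    q=(cloud('scene',dict(d=d))-np.array([565.2,137.9,33]))@B
    k=(abs(q[...,1])<29)&(q[...,2]>33)&(q[...,2]<110)&(q[...,0]>-10)&(q[...,0]<60)
    a=q[k]
    for z in range(33,105,6):
        s=a[(a[:,2]>=z)&(a[:,2]<z+6)]
        if len(s)>4: print("z",z,"n",len(s),"x med",np.median(s[:,0]).round(1),"y",s[:,1].min().round(),s[:,1].max().round())
    v,u=proj('scene',bay(20,0,25))[0].astype(int)
    cv2.imwrite(name,cv2.resize(p[v-40:v+40,u-50:u+50,::-1],None,fx=7,fy=7,interpolation=cv2.INTER_CUBIC))
E
python3 -c "
from look import *
to(bay(8.5,0,7),RB); look('pics/b1.png')"
```

```text
t 8.85 pos [580.4 142.1  80. ] rot [ 179.9   -29.98 -164.79] F [-0.2 -1.2  0.2] open 0.712 q [ 0.24  0.76  1.36 -0.01  1.55 -1.59]
shift cm in tool now [ 0.02 -0.08  4.14] in final tool [ 0.02 -0.08  4.14] rotvec [0.1  0.02 0.  ] bay xyz of tcp [ 8.3 -0.8 48.4]
z 45 n 5 x med 3.5 y 4.0 28.0
z 51 n 11 x med 3.4 y -22.0 28.0
z 57 n 11 x med 3.6 y -27.0 29.0
z 63 n 8 x med 3.6 y -28.0 28.0
z 69 n 13 x med 3.4 y -18.0 29.0
z 75 n 7 x med 3.1 y -29.0 14.0
z 81 n 7 x med 3.7 y -25.0 13.0
z 87 n 27 x med 7.5 y -29.0 11.0
```

View pics/b1.png

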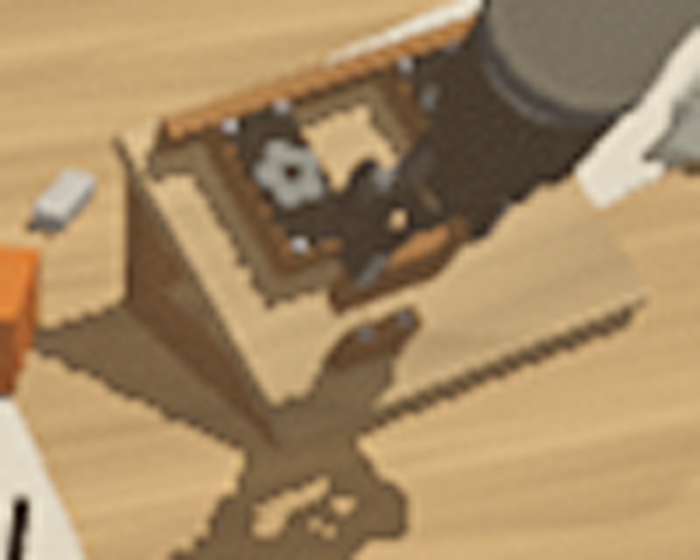

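Request:
move_arm:
  increments:
    - {"tx":0,"ty":-0.08,"tz":1,"rx":0,"ry":0,"rz":0,"gripper":-1}
    - {"tx":0,"ty":0,"tz":1,"rx":0,"ry":0,"rz":0,"gripper":-1}
    - {"tx":0,"ty":0,"tz":1,"rx":0,"ry":0,"rz":0,"gripper":-1}
    - {"tx":0,"ty":0,"tz":0.5,"rx":0,"ry":0,"rz":0,"gripper":-1}
    - {"tx":0,"ty":0,"tz":0,"rx":0,"ry":0,"rz":0,"gripper":-1}
    - {"tx":0,"ty":0,"tz":0,"rx":0,"ry":0,"rz":0,"gripper":-1}

```text
clock: 9.5
eef_pos: [562.5, 136.7, 48.6]
tcp_rot: [3.14, -0.525, -2.876]
contact_force: [0.5, 0.7, -0.1]
opening: 0.71
```

Request:
move_arm:
  increments:
    - {"tx":0,"ty":0,"tz":0.2,"rx":0,"ry":0,"rz":0,"gripper":-1}
    - {"tx":0,"ty":0,"tz":0,"rx":0,"ry":0,"rz":0,"gripper":-1}

```text
clock: 9.7
eef_pos: [561.6, 136.4, 47.0]
tcp_rot: [3.14, -0.525, -2.876]
contact_force: [-0.4, 0.1, 0.3]
opening: 0.711
```

Request:
move_arm:
  increments:
    - {"tx":0,"ty":0,"tz":0.2,"rx":0,"ry":0,"rz":0,"gripper":-1}
    - {"tx":0,"ty":0,"tz":0,"rx":0,"ry":0,"rz":0,"gripper":-1}

```text
clock: 9.9
eef_pos: [560.4, 136.1, 45.1]
tcp_rot: [3.14, -0.525, -2.876]
contact_force: [0.4, -0.1, -0.9]
opening: 0.709
```

```bash
python3 -c "
from to import *
to(bay(8.5,0,7),RB)"
```

```text
t 9.9 pos [560.4 136.1  45.1] rot [ 179.9   -30.1  -164.77] F [ 0.4 -0.1 -0.9] open 0.709 q [ 0.24  0.77  1.42 -0.01  1.48 -1.59]
shift cm in tool now [-0.04 -0.02  0.07] in final tool [-0.04 -0.02  0.07] rotvec [ 0.08 -0.1   0.03] bay xyz of tcp [ 8.9 -0.2  7.7]
```

Request:
move_arm:
  increments:
    - {"tx":0,"ty":0,"tz":0.1,"rx":0,"ry":0,"rz":0,"gripper":-1}
    - {"tx":0,"ty":0,"tz":0,"rx":0,"ry":0,"rz":0,"gripper":-1}

```text
clock: 10.1
eef_pos: [560.0, 135.9, 44.2]
tcp_rot: [3.14, -0.525, -2.876]
contact_force: [-0.5, 0.1, 0.3]
opening: 0.712
```

Request:
move_arm:
  increments:
    - {"tx":0,"ty":0,"tz":0.1,"rx":0,"ry":0,"rz":0,"gripper":-1}
    - {"tx":0,"ty":0,"tz":0,"rx":0,"ry":0,"rz":0,"gripper":-1}

```text
clock: 10.3
eef_pos: [560.1, 136.0, 43.8]
tcp_rot: [3.14, -0.524, -2.876]
contact_force: [1.6, 0.7, 4.0]
opening: 0.713
```

Request:
move_arm:
  increments:
    - {"tx":0,"ty":0,"tz":0.1,"rx":0,"ry":0,"rz":0,"gripper":-1}
    - {"tx":0,"ty":0,"tz":0,"rx":0,"ry":0,"rz":0,"gripper":-1}

```text
clock: 10.5
eef_pos: [560.3, 136.1, 43.6]
tcp_rot: [3.14, -0.523, -2.876]
contact_force: [2.8, 2.0, 8.0]
opening: 0.712
```

Request:
move_arm:
  increments:
    - {"tx":-0.1,"ty":0,"tz":-0.1,"rx":0,"ry":0,"rz":0,"gripper":-1}
    - {"tx":-0.1,"ty":0,"tz":0,"rx":0,"ry":0,"rz":0,"gripper":-1}
    - {"tx":0,"ty":0,"tz":0,"rx":0,"ry":0,"rz":0,"gripper":-1}

```text
clock: 10.8
eef_pos: [561.5, 136.4, 42.9]
tcp_rot: [3.14, -0.525, -2.876]
contact_force: [1.2, 1.0, 7.0]
opening: 0.715
```

```bash
cat >> to.py <<'E'
def st():
    s=r.sense(); B=np.stack([ux,uy,uz],1)
    print("t",round(s["clock"],2),"bay pos",((s["eef_pos"]-BAY)@B).round(2),"bay F",(s["contact_force"]@B).round(1),"bay M",(s["wrist_torque"]@B).round(2),"open",round(s["opening"],3))
E
python3 -c "
from to import *
st()"
```

```text
t 10.8 bay pos [ 6.82 -0.21  6.38] bay F [ 2.3 -0.7  6.8] bay M [-0.01 -0.18  0.02] open 0.715
```

Request:
move_arm:
  increments:
    - {"tx":-0.1,"ty":0,"tz":-0.03,"rx":0,"ry":0,"rz":0,"gripper":-1}
    - {"tx":0,"ty":0,"tz":0,"rx":0,"ry":0,"rz":0,"gripper":-1}

```text
clock: 11.0
eef_pos: [562.2, 136.6, 42.6]
tcp_rot: [3.14, -0.526, -2.876]
contact_force: [0.6, 1.2, 5.9]
opening: 0.71
```

```bash
python3 -c "
from to import *
st()"
```

```text
t 11.0 bay pos [ 6.07 -0.2   6.39] bay F [ 2.1 -1.   5.6] bay M [ 0.05 -0.27 -0.03] open 0.71
```

Request:
move_arm:
  increments:
    - {"tx":-0.1,"ty":0,"tz":0,"rx":0,"ry":0,"rz":0,"gripper":-1}
    - {"tx":0,"ty":0,"tz":0,"rx":0,"ry":0,"rz":0,"gripper":-1}

```text
clock: 11.2
eef_pos: [562.8, 136.7, 42.2]
tcp_rot: [3.14, -0.526, -2.876]
contact_force: [0.4, -0.2, 7.1]
opening: 0.711
```

```bash
python3 -c "
from to import *
st()"
```

```text
t 11.2 bay pos [ 5.29 -0.18  6.39] bay F [3.2 0.3 6.3] bay M [ 0.02 -0.49 -0.01] open 0.711
```

Request:
move_arm:
  increments:
    - {"tx":-0.1,"ty":0,"tz":-0.03,"rx":0,"ry":0,"rz":0,"gripper":-1}
    - {"tx":0,"ty":0,"tz":0,"rx":0,"ry":0,"rz":0,"gripper":-1}

```text
clock: 11.4
eef_pos: [562.8, 136.7, 42.1]
tcp_rot: [3.14, -0.528, -2.876]
contact_force: [-2.4, -0.9, 9.1]
opening: 0.713
```

```bash
python3 -c "
from look import *
st();look('pics/b2.png')"
```

```text
t 11.4 bay pos [ 5.26 -0.21  6.35] bay F [6.8 0.2 6.6] bay M [ 0.05 -0.95  0.05] open 0.713
z 33 n 7 x med 0.2 y -23.0 13.0
z 39 n 8 x med -0.1 y -25.0 15.0
z 45 n 24 x med 2.9 y -29.0 14.0
```

Request:
move_arm:
  increments:
    - {"tx":0.08,"ty":0,"tz":-0.05,"rx":0,"ry":0,"rz":0,"gripper":-1}
    - {"tx":0,"ty":0,"tz":0,"rx":0,"ry":0,"rz":0,"gripper":0.55}
    - {"tx":0,"ty":0,"tz":0,"rx":0,"ry":0,"rz":0,"gripper":0.55}
    - {"tx":0,"ty":0,"tz":0,"rx":0,"ry":0,"rz":0,"gripper":1}
    - {"tx":0,"ty":0,"tz":0,"rx":0,"ry":0,"rz":0,"gripper":1}
    - {"tx":0,"ty":0,"tz":0,"rx":0,"ry":0,"rz":0,"gripper":1}
    - {"tx":0,"ty":0,"tz":-1,"rx":0,"ry":0,"rz":0,"gripper":1}
    - {"tx":0,"ty":0,"tz":-3,"rx":0,"ry":0,"rz":0,"gripper":1}
    - {"tx":0,"ty":0,"tz":-4,"rx":0,"ry":0,"rz":0,"gripper":1}
    - {"tx":0,"ty":0,"tz":-4,"rx":0,"ry":0,"rz":0,"gripper":1}
    - {"tx":0,"ty":0,"tz":0,"rx":0,"ry":0,"rz":0,"gripper":1}

```text
clock: 12.55
eef_pos: [626.4, 153.8, 151.6]
tcp_rot: [3.14, -0.515, -2.876]
contact_force: [-0.2, -0.0, -0.2]
opening: 1.002
```

```bash
python3 -c "
from look import *
st();look('pics/b3.png'); to([451,-129.3,70],RD(192.7))"
```

```text
t 12.55 bay pos [  2.98   0.   134.12] bay F [ 0.1 -0.  -0.2] bay M [0.04 0.26 0.01] open 1.002
z 33 n 14 x med 1.0 y -24.0 29.0
z 39 n 10 x med 1.4 y -21.0 29.0
z 45 n 51 x med 6.8 y -28.0 29.0
z 51 n 9 x med 7.1 y -29.0 29.0
t 12.6 pos [624.4 153.3 149.1] rot [ 179.91  -29.74 -164.77] F [ 0.   0.4 -0.3] open 0.998 q [ 0.24  0.75  1.19 -0.01  1.71 -1.59]
shift cm in tool now [ 17.05 -22.74  18.81] in final tool [ 23.13 -23.75   7.91] rotvec [ -0.57 -29.74   2.45] bay xyz of tcp [  3.5  -0.  130.8]
```

View pics/b3.png

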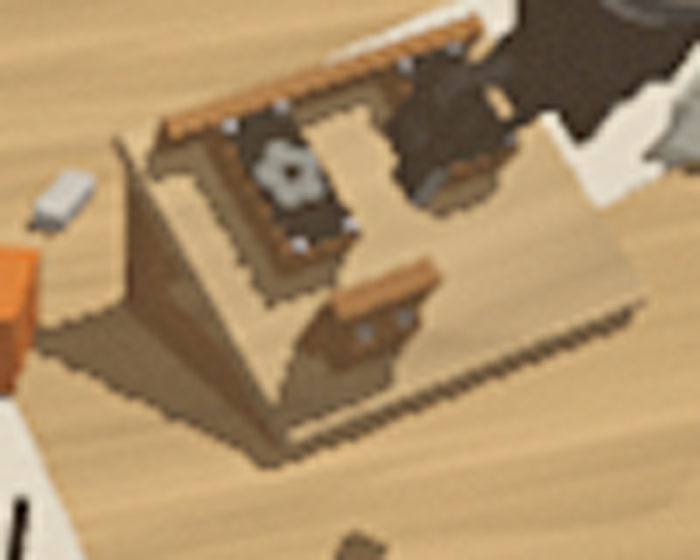

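Request:
move_arm:
  increments:
    - {"tx":0,"ty":0,"tz":-1,"rx":-0.14,"ry":-7.43,"rz":0.61,"gripper":1}
    - {"tx":0,"ty":0,"tz":-1,"rx":-0.14,"ry":-7.43,"rz":0.61,"gripper":1}
    - {"tx":0,"ty":0,"tz":0,"rx":-0.14,"ry":-7.43,"rz":0.61,"gripper":1}
    - {"tx":0,"ty":0,"tz":0,"rx":-0.14,"ry":-7.43,"rz":0.61,"gripper":1}
    - {"tx":2.89,"ty":-2.97,"tz":0,"rx":0,"ry":0,"rz":0,"gripper":1}
    - {"tx":2.89,"ty":-2.97,"tz":0,"rx":0,"ry":0,"rz":0,"gripper":1}
    - {"tx":2.89,"ty":-2.97,"tz":0,"rx":0,"ry":0,"rz":0,"gripper":1}
    - {"tx":2.89,"ty":-2.97,"tz":0,"rx":0,"ry":0,"rz":0,"gripper":1}
    - {"tx":2.89,"ty":-2.97,"tz":0,"rx":0,"ry":0,"rz":0,"gripper":1}
    - {"tx":2.89,"ty":-2.97,"tz":0,"rx":0,"ry":0,"rz":0,"gripper":1}
    - {"tx":2.89,"ty":-2.97,"tz":0,"rx":0,"ry":0,"rz":0,"gripper":1}
    - {"tx":2.89,"ty":-2.97,"tz":0,"rx":0,"ry":0,"rz":0,"gripper":1}

```text
clock: 13.8
eef_pos: [455.1, -128.7, 165.1]
tcp_rot: [3.141, -0.007, -2.92]
contact_force: [0.5, -1.1, 0.9]
opening: 0.996
```

Request:
move_arm:
  increments:
    - {"tx":0,"ty":0,"tz":2,"rx":0,"ry":0,"rz":0,"gripper":1}
    - {"tx":0,"ty":0,"tz":3,"rx":0,"ry":0,"rz":0,"gripper":1}
    - {"tx":0,"ty":0,"tz":2,"rx":0,"ry":0,"rz":0,"gripper":1}
    - {"tx":0,"ty":0,"tz":0,"rx":0,"ry":0,"rz":0,"gripper":1}
    - {"tx":0,"ty":0,"tz":0,"rx":0,"ry":0,"rz":0,"gripper":1}
    - {"tx":0,"ty":0,"tz":0,"rx":0,"ry":0,"rz":0,"gripper":1}

```text
clock: 14.4
eef_pos: [457.2, -128.0, 96.5]
tcp_rot: [-3.141, -0.005, -2.92]
contact_force: [-0.2, 0.0, 0.0]
opening: 0.998
```

```bash
python3 -c "
from to import *
to([451,-129.3,5],RD(192.7))"
```

```text
t 14.4 pos [ 457.2 -128.    96.5] rot [-179.96   -0.31 -167.28] F [-0.2  0.   0. ] open 0.998 q [-0.27  0.26  2.04 -0.    0.84 -2.06]
shift cm in tool now [0.58 0.01 9.15] in final tool [0.63 0.   9.15] rotvec [-0.04 -0.31  0.02] bay xyz of tcp [180.8 227.5 -32.3]
```

Request:
move_arm:
  increments:
    - {"tx":0.62,"ty":0,"tz":0,"rx":0,"ry":-0.3,"rz":0,"gripper":1}
    - {"tx":0,"ty":0,"tz":2,"rx":0,"ry":0,"rz":0,"gripper":1}
    - {"tx":0,"ty":0,"tz":2,"rx":0,"ry":0,"rz":0,"gripper":1}
    - {"tx":0,"ty":0,"tz":2,"rx":0,"ry":0,"rz":0,"gripper":1}
    - {"tx":0,"ty":0,"tz":2,"rx":0,"ry":0,"rz":0,"gripper":1}
    - {"tx":0,"ty":0,"tz":1.1,"rx":0,"ry":0,"rz":0,"gripper":1}
    - {"tx":0,"ty":0,"tz":0,"rx":0,"ry":0,"rz":0,"gripper":1}
    - {"tx":0,"ty":0,"tz":0,"rx":0,"ry":0,"rz":0,"gripper":1}

```text
clock: 15.2
eef_pos: [450.7, -129.4, 5.2]
tcp_rot: [-3.141, -0.001, -2.92]
contact_force: [0.4, -0.0, -0.1]
opening: 1.0
```

```bash
python3 -c "
from to import *
to([451,-129.3,5],RD(192.7))"
```

```text
t 15.2 pos [ 450.7 -129.4    5.2] rot [-1.7998e+02 -5.0000e-02 -1.6729e+02] F [ 0.4 -0.  -0.1] open 1.0 q [-0.28  0.42  2.11 -0.    0.62 -2.07]
shift cm in tool now [-0.03  0.    0.02] in final tool [-0.03  0.    0.02] rotvec [-0.02 -0.05  0.01] bay xyz of tcp [ 140.9  227.2 -114.6]
```

Request:
move_arm:
  increments:
    - {"tx":0,"ty":0,"tz":0,"rx":0,"ry":0,"rz":0,"gripper":0.4}
    - {"tx":0,"ty":0,"tz":0,"rx":0,"ry":0,"rz":0,"gripper":0.3}
    - {"tx":0,"ty":0,"tz":0,"rx":0,"ry":0,"rz":0,"gripper":0.3}
    - {"tx":0,"ty":0,"tz":0,"rx":0,"ry":0,"rz":0,"gripper":-1}
    - {"tx":0,"ty":0,"tz":0,"rx":0,"ry":0,"rz":0,"gripper":-1}
    - {"tx":0,"ty":0,"tz":0,"rx":0,"ry":0,"rz":0,"gripper":-1}
  squeeze: 30

```text
clock: 15.8
eef_pos: [451.2, -129.5, 5.7]
tcp_rot: [-3.141, 0.0, -2.92]
contact_force: [-1.0, 0.5, 7.2]
opening: 0.715
```

Request:
move_arm:
  increments:
    - {"tx":0,"ty":0,"tz":-1,"rx":0,"ry":0,"rz":0,"gripper":-1}
    - {"tx":0,"ty":0,"tz":-3,"rx":0,"ry":0,"rz":0,"gripper":-1}
    - {"tx":0,"ty":0,"tz":-4.5,"rx":0,"ry":0,"rz":0,"gripper":-1}
    - {"tx":0,"ty":0,"tz":-4.5,"rx":0,"ry":0,"rz":0,"gripper":-1}
    - {"tx":0,"ty":0,"tz":-4.5,"rx":0,"ry":0,"rz":0,"gripper":-1}
    - {"tx":0,"ty":0,"tz":0,"rx":0,"ry":0,"rz":0,"gripper":-1}
    - {"tx":0,"ty":0,"tz":0,"rx":0,"ry":0,"rz":0,"gripper":-1}

```text
clock: 16.5
eef_pos: [451.2, -129.4, 181.1]
tcp_rot: [-3.14, 0.002, -2.92]
contact_force: [-0.6, -0.7, -2.0]
opening: 0.713
```

```bash
python3 -c "
from to import *
to(bay(28,0,100),RB)"
```

```text
t 16.5 pos [ 451.2 -129.4  181.1] rot [-1.7990e+02  9.0000e-02 -1.6729e+02] F [-0.6 -0.7 -2. ] open 0.713 q [-0.28  0.13  1.98 -0.    1.03 -2.07]
shift cm in tool now [-19.45  23.61   4.63] in final tool [-20.05  22.73  -6.21] rotvec [ 0.55 30.08 -2.46] bay xyz of tcp [228.5 227.3  37.9]
```

Request:
move_arm:
  increments:
    - {"tx":0,"ty":0,"tz":0,"rx":0.14,"ry":7.52,"rz":-0.615,"gripper":-1}
    - {"tx":0,"ty":0,"tz":0,"rx":0.14,"ry":7.52,"rz":-0.615,"gripper":-1}
    - {"tx":0,"ty":0,"tz":0,"rx":0.14,"ry":7.52,"rz":-0.615,"gripper":-1}
    - {"tx":0,"ty":0,"tz":0,"rx":0.14,"ry":7.52,"rz":-0.615,"gripper":-1}
    - {"tx":-2.5,"ty":2.84,"tz":-0.78,"rx":0,"ry":0,"rz":0,"gripper":-1}
    - {"tx":-2.5,"ty":2.84,"tz":-0.78,"rx":0,"ry":0,"rz":0,"gripper":-1}
    - {"tx":-2.5,"ty":2.84,"tz":-0.78,"rx":0,"ry":0,"rz":0,"gripper":-1}
    - {"tx":-2.5,"ty":2.84,"tz":-0.78,"rx":0,"ry":0,"rz":0,"gripper":-1}
    - {"tx":-2.5,"ty":2.84,"tz":-0.78,"rx":0,"ry":0,"rz":0,"gripper":-1}
    - {"tx":-2.5,"ty":2.84,"tz":-0.78,"rx":0,"ry":0,"rz":0,"gripper":-1}
    - {"tx":-2.5,"ty":2.84,"tz":-0.78,"rx":0,"ry":0,"rz":0,"gripper":-1}
    - {"tx":-2.5,"ty":2.84,"tz":-0.78,"rx":0,"ry":0,"rz":0,"gripper":-1}

```text
clock: 17.7
eef_pos: [587.4, 144.8, 131.1]
tcp_rot: [3.14, -0.53, -2.875]
contact_force: [1.2, 0.4, -0.2]
opening: 0.715
```

Request:
move_arm:
  increments:
    - {"tx":0,"ty":0,"tz":0,"rx":0,"ry":0,"rz":0,"gripper":-1}
    - {"tx":0,"ty":0,"tz":0,"rx":0,"ry":0,"rz":0,"gripper":-1}
    - {"tx":0,"ty":0,"tz":0,"rx":0,"ry":0,"rz":0,"gripper":-1}

```text
clock: 18.0
eef_pos: [587.1, 142.6, 132.4]
tcp_rot: [3.14, -0.529, -2.876]
contact_force: [-0.3, 0.1, -1.2]
opening: 0.715
```

```bash
python3 -c "
from look import *
to(bay(27.8,0,60),RB);look('pics/c1.png')"
```

```text
t 18.0 pos [587.1 142.6 132.4] rot [ 179.92  -30.3  -164.78] F [-0.3  0.1 -1.2] open 0.715 q [ 0.24  0.72  1.31 -0.01  1.65 -1.59]
shift cm in tool now [-0.12  0.04  3.7 ] in final tool [-0.1   0.05  3.7 ] rotvec [ 0.07 -0.3   0.02] bay xyz of tcp [28.8  0.5 97. ]
z 33 n 9 x med -0.3 y -21.0 27.0
z 39 n 18 x med 1.9 y -26.0 29.0
z 45 n 46 x med 7.4 y -29.0 28.0
z 51 n 9 x med 9.4 y -10.0 28.0
z 93 n 8 x med 18.9 y -3.0 29.0
z 99 n 9 x med 16.6 y -28.0 27.0
```

Request:
move_arm:
  increments:
    - {"tx":-0.1,"ty":0.05,"tz":0.8,"rx":0,"ry":-0.2,"rz":0,"gripper":-1}
    - {"tx":0,"ty":0,"tz":1.5,"rx":0,"ry":0,"rz":0,"gripper":-1}
    - {"tx":0,"ty":0,"tz":1.3,"rx":0,"ry":0,"rz":0,"gripper":-1}
    - {"tx":0,"ty":0,"tz":0,"rx":0,"ry":0,"rz":0,"gripper":-1}
    - {"tx":0,"ty":0,"tz":0,"rx":0,"ry":0,"rz":0,"gripper":-1}
    - {"tx":0,"ty":0,"tz":0,"rx":0,"ry":0,"rz":0,"gripper":-1}

```text
clock: 18.65
eef_pos: [571.9, 139.8, 102.1]
tcp_rot: [3.14, -0.522, -2.875]
contact_force: [0.5, -0.1, 0.4]
opening: 0.712
```

```bash
python3 -c "
from look import *
to(bay(27.8,0,50),RB);look('pics/c1.png')
p,d=r.grab_frame('top'); v,u=proj('top',bay(20,0,25))[0].astype(int)
a=cv2.resize(p[v-32:v+32,u-50:u+50,::-1],None,fx=4,fy=4,interpolation=cv2.INTER_CUBIC); b=cv2.imread('pics/c1.png'); b=cv2.resize(b,(400,320)); cv2.imwrite('pics/c2.png',np.vstack([a,b]))
q=(cloud('top',dict(d=d))-np.array([563.2,135.9,32.2]))@B
for z in range(30,110,6):
    s=q[(abs(q[...,1])<29)&(q[...,2]>=z)&(q[...,2]<z+6)&(q[...,0]>-5)&(q[...,0]<60)]
    if len(s)>4: print('top z',z,len(s),np.percentile(s[:,0],[5,50,95]).round(1))"
```

```text
t 18.65 pos [571.9 139.8 102.1] rot [ 179.9   -29.91 -164.75] F [ 0.5 -0.1  0.4] open 0.712 q [ 0.24  0.72  1.37 -0.01  1.57 -1.59]
shift cm in tool now [ 0.08 -0.08  1.3 ] in final tool [ 0.08 -0.07  1.3 ] rotvec [0.08 0.09 0.04] bay xyz of tcp [27.  -0.7 63. ]
z 33 n 16 x med 0.8 y -25.0 28.0
z 39 n 13 x med 2.7 y -25.0 26.0
z 45 n 48 x med 7.0 y -28.0 29.0
z 51 n 9 x med 11.3 y -18.0 27.0
z 57 n 5 x med 34.5 y -7.0 29.0
z 63 n 11 x med 16.2 y -24.0 29.0
z 69 n 9 x med 15.4 y -26.0 28.0
z 75 n 16 x med 15.5 y -26.0 29.0
z 81 n 13 x med 15.9 y -29.0 29.0
z 87 n 10 x med 16.1 y -21.0 28.0
z 93 n 8 x med 15.3 y -27.0 27.0
z 99 n 31 x med 19.4 y -24.0 26.0
```

View pics/c2.png

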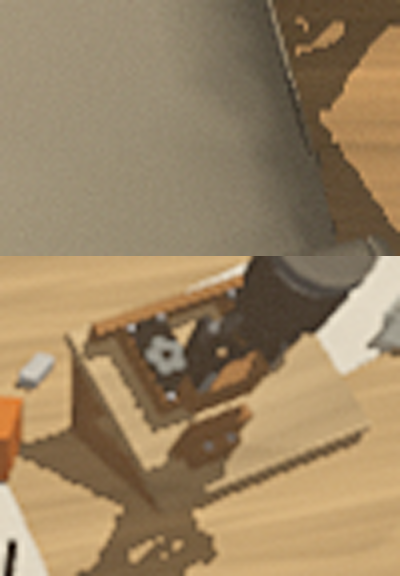

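Request:
move_arm:
  increments:
    - {"tx":0.09,"ty":-0.07,"tz":0,"rx":0,"ry":0,"rz":0,"gripper":-1}
    - {"tx":0,"ty":0,"tz":0.5,"rx":0,"ry":0,"rz":0,"gripper":-1}
    - {"tx":0,"ty":0,"tz":0.5,"rx":0,"ry":0,"rz":0,"gripper":-1}
    - {"tx":0,"ty":0,"tz":0.4,"rx":0,"ry":0,"rz":0,"gripper":-1}
    - {"tx":0,"ty":0,"tz":0.4,"rx":0,"ry":0,"rz":0,"gripper":-1}
    - {"tx":0,"ty":0,"tz":0,"rx":0,"ry":0,"rz":0,"gripper":-1}
    - {"tx":0,"ty":0,"tz":0,"rx":0,"ry":0,"rz":0,"gripper":-1}

```text
clock: 19.45
eef_pos: [562.2, 136.5, 86.5]
tcp_rot: [3.14, -0.523, -2.875]
contact_force: [0.6, 0.7, -0.3]
opening: 0.711
```

```bash
python3 -c "
from look import *
st();to(bay(27.9,0,5),RB);look('pics/c3.png')"
```

```text
t 19.45 bay pos [28.06 -0.11 44.45] bay F [-0.8 -0.6  0.1] bay M [ 0.    0.33 -0.  ] open 0.711
t 19.45 pos [562.2 136.5  86.5] rot [ 179.9   -29.97 -164.75] F [ 0.6  0.7 -0.3] open 0.711 q [ 0.24  0.72  1.41 -0.01  1.54 -1.59]
shift cm in tool now [-0.01 -0.02  3.95] in final tool [-0.02 -0.01  3.95] rotvec [0.08 0.03 0.04] bay xyz of tcp [28.1 -0.1 44.5]
z 33 n 15 x med 0.6 y -28.0 29.0
z 39 n 17 x med 6.8 y -16.0 29.0
z 45 n 67 x med 9.0 y -29.0 29.0
z 51 n 16 x med 16.3 y -27.0 28.0
z 57 n 17 x med 17.8 y -28.0 29.0
z 63 n 9 x med 16.5 y -28.0 28.0
z 69 n 12 x med 16.8 y -23.0 29.0
z 75 n 9 x med 16.9 y -24.0 21.0
z 81 n 33 x med 21.9 y -29.0 28.0
z 87 n 34 x med 25.4 y -27.0 22.0
```

Request:
move_arm:
  increments:
    - {"tx":0,"ty":0,"tz":0.4,"rx":0,"ry":0,"rz":0,"gripper":-1}
    - {"tx":0,"ty":0,"tz":0.4,"rx":0,"ry":0,"rz":0,"gripper":-1}
    - {"tx":0,"ty":0,"tz":0.4,"rx":0,"ry":0,"rz":0,"gripper":-1}
    - {"tx":0,"ty":0,"tz":0.3,"rx":0,"ry":0,"rz":0,"gripper":-1}
    - {"tx":0,"ty":0,"tz":0.3,"rx":0,"ry":0,"rz":0,"gripper":-1}
    - {"tx":0,"ty":0,"tz":0,"rx":0,"ry":0,"rz":0,"gripper":-1}

```text
clock: 20.1
eef_pos: [553.1, 134.0, 70.7]
tcp_rot: [3.14, -0.523, -2.875]
contact_force: [-0.2, -0.6, -0.5]
opening: 0.712
```

```bash
python3 -c "
from look import *
st()"
```

```text
t 20.1 bay pos [28.22 -0.12 26.03] bay F [ 0.1  0.5 -0.7] bay M [ 0.    0.27 -0.02] open 0.712
```

Past the block's top edge with no force; continuing.

Request:
move_arm:
  increments:
    - {"tx":-0.03,"ty":0,"tz":0.3,"rx":0,"ry":0,"rz":0,"gripper":-1}
    - {"tx":0,"ty":0,"tz":0.3,"rx":0,"ry":0,"rz":0,"gripper":-1}
    - {"tx":0,"ty":0,"tz":0.3,"rx":0,"ry":0,"rz":0,"gripper":-1}
    - {"tx":0,"ty":0,"tz":0.3,"rx":0,"ry":0,"rz":0,"gripper":-1}
    - {"tx":0,"ty":0,"tz":0,"rx":0,"ry":0,"rz":0,"gripper":-1}

```text
clock: 20.6
eef_pos: [547.5, 132.5, 60.1]
tcp_rot: [3.14, -0.524, -2.875]
contact_force: [0.3, -1.1, -0.9]
opening: 0.713
```

```bash
python3 -c "
from look import *
st()"
```

```text
t 20.6 bay pos [27.95 -0.15 13.98] bay F [-0.5  1.1 -0.8] bay M [-0.02  0.35  0.01] open 0.713
```

Request:
move_arm:
  increments:
    - {"tx":0,"ty":0,"tz":0.3,"rx":0,"ry":0,"rz":0,"gripper":-1}
    - {"tx":0,"ty":0,"tz":0.3,"rx":0,"ry":0,"rz":0,"gripper":-1}
    - {"tx":0,"ty":0,"tz":0.1,"rx":0,"ry":0,"rz":0,"gripper":-1}
    - {"tx":0,"ty":0,"tz":0,"rx":0,"ry":0,"rz":0,"gripper":-1}

```text
clock: 21.0
eef_pos: [544.4, 131.7, 54.2]
tcp_rot: [3.14, -0.523, -2.875]
contact_force: [-0.7, -0.5, -0.1]
opening: 0.714
```

```bash
python3 -c "
from look import *
st()"
```

```text
t 21.0 bay pos [27.82 -0.13  7.3 ] bay F [ 0.7  0.3 -0.5] bay M [-0.01  0.32 -0.  ] open 0.714
```

Request:
move_arm:
  increments:
    - {"tx":0,"ty":0,"tz":0.15,"rx":0,"ry":0,"rz":0,"gripper":-1}
    - {"tx":0,"ty":0,"tz":0,"rx":0,"ry":0,"rz":0,"gripper":-1}

```text
clock: 21.2
eef_pos: [543.8, 131.5, 53.0]
tcp_rot: [3.14, -0.523, -2.875]
contact_force: [-0.1, -0.2, -0.8]
opening: 0.711
```

Request:
move_arm:
  increments:
    - {"tx":0,"ty":0,"tz":0.1,"rx":0,"ry":0,"rz":0,"gripper":-1}
    - {"tx":0,"ty":0,"tz":0,"rx":0,"ry":0,"rz":0,"gripper":-1}

```text
clock: 21.4
eef_pos: [543.6, 131.4, 52.3]
tcp_rot: [3.14, -0.522, -2.875]
contact_force: [0.8, -0.4, 0.1]
opening: 0.71
```

```bash
python3 -c "
from look import *
st()"
```

```text
t 21.4 bay pos [27.62 -0.12  5.23] bay F [-0.5  0.6  0.4] bay M [-0.01  0.37  0.03] open 0.71
```

Request:
move_arm:
  increments:
    - {"tx":0,"ty":0,"tz":0.08,"rx":0,"ry":0,"rz":0,"gripper":-1}
    - {"tx":0,"ty":0,"tz":0,"rx":0,"ry":0,"rz":0,"gripper":-1}

```text
clock: 21.6
eef_pos: [543.7, 131.5, 52.2]
tcp_rot: [3.14, -0.521, -2.875]
contact_force: [2.3, 1.8, 3.8]
opening: 0.718
```

Request:
move_arm:
  increments:
    - {"tx":0,"ty":0,"tz":0.06,"rx":0,"ry":0,"rz":0,"gripper":-1}
    - {"tx":0,"ty":0,"tz":0,"rx":0,"ry":0,"rz":0,"gripper":-1}

```text
clock: 21.8
eef_pos: [543.8, 131.5, 52.1]
tcp_rot: [3.14, -0.521, -2.875]
contact_force: [3.1, 1.7, 8.5]
opening: 0.714
```

```bash
python3 -c "
from look import *
st()"
```

```text
t 21.8 bay pos [27.34 -0.18  5.13] bay F [ 1.2 -0.9  9.1] bay M [ 0.09 -0.06  0.  ] open 0.714
```

Foot down on the board. Relax, release and retreat.

Request:
move_arm:
  increments:
    - {"tx":0,"ty":0,"tz":-0.07,"rx":0,"ry":0,"rz":0,"gripper":-1}
    - {"tx":0,"ty":0,"tz":0,"rx":0,"ry":0,"rz":0,"gripper":0.55}
    - {"tx":0,"ty":0,"tz":0,"rx":0,"ry":0,"rz":0,"gripper":0.55}
    - {"tx":0,"ty":0,"tz":0,"rx":0,"ry":0,"rz":0,"gripper":1}
    - {"tx":0,"ty":0,"tz":0,"rx":0,"ry":0,"rz":0,"gripper":1}
    - {"tx":0,"ty":0,"tz":0,"rx":0,"ry":0,"rz":0,"gripper":1}
    - {"tx":0,"ty":0,"tz":-1,"rx":0,"ry":0,"rz":0,"gripper":1}
    - {"tx":0,"ty":0,"tz":-2,"rx":0,"ry":0,"rz":0,"gripper":1}
    - {"tx":0,"ty":0,"tz":-3,"rx":0,"ry":0,"rz":0,"gripper":1}
    - {"tx":0,"ty":0,"tz":-4,"rx":0,"ry":0,"rz":0,"gripper":1}
    - {"tx":0,"ty":0,"tz":-4,"rx":0,"ry":0,"rz":0,"gripper":1}

```text
clock: 22.9
eef_pos: [611.2, 149.6, 174.8]
tcp_rot: [3.14, -0.523, -2.875]
contact_force: [1.3, 0.5, -0.3]
opening: 1.003
```

Request:
move_arm:
  increments:
    - {"tx":0,"ty":-3,"tz":-3,"rx":0,"ry":0,"rz":0,"gripper":1}
    - {"tx":0,"ty":-4,"tz":-2,"rx":0,"ry":0,"rz":0,"gripper":1}
    - {"tx":0,"ty":-4.5,"tz":0,"rx":0,"ry":0,"rz":0,"gripper":1}
    - {"tx":0,"ty":-4.5,"tz":0,"rx":0,"ry":0,"rz":0,"gripper":1}
    - {"tx":0,"ty":-4.5,"tz":0,"rx":0,"ry":0,"rz":0,"gripper":1}
    - {"tx":0,"ty":-4.5,"tz":0,"rx":0,"ry":0,"rz":0,"gripper":1}
    - {"tx":0,"ty":-4.5,"tz":0,"rx":0,"ry":0,"rz":0,"gripper":1}
    - {"tx":0,"ty":0,"tz":0,"rx":0,"ry":0,"rz":0,"gripper":1}
    - {"tx":0,"ty":0,"tz":0,"rx":0,"ry":0,"rz":0,"gripper":1}

```text
clock: 23.8
eef_pos: [712.1, -129.7, 215.9]
tcp_rot: [3.139, -0.523, -2.878]
contact_force: [0.5, 0.9, -0.7]
opening: 0.996
```

```bash
python3 -c "
from look import *
st();look('pics/d1.png')
p,d=r.grab_frame('top'); v,u=proj('top',bay(30,0,25))[0].astype(int)
a=cv2.resize(p[v-32:v+32,u-50:u+50,::-1],None,fx=5,fy=5,interpolation=cv2.INTER_CUBIC); b=cv2.imread('pics/d1.png'); b=cv2.resize(b,(500,280 if 0 else 270)); cv2.imwrite('pics/d2.png',np.vstack([a,b]))
q=(cloud('top',dict(d=d))-np.array([563.2,135.9,32.2]))@B
s=q[(abs(q[...,1])<40)&(abs(q[...,2]-48)<4)&(q[...,0]>-15)&(q[...,0]<60)]
print('top faces w med',np.median(s[:,2]).round(2),'x',np.percentile(s[:,0],[1,99]).round(1),'y',np.percentile(s[:,1],[1,99]).round(1),np.round(cv2.minAreaRect(s[:,:2].astype(np.float32)),1) if 0 else cv2.minAreaRect(s[:,:2].astype(np.float32)))
for lo,hi in((0,12),(16,42)):
    t=s[(s[:,0]>lo)&(s[:,0]<hi)];A=np.c_[t[:,:2],np.ones(len(t))];c=np.linalg.lstsq(A,t[:,2],rcond=None)[0];print(len(t),'height',np.median(t[:,2]).round(2),'slopes',c[:2].round(3),'y mid',((t[:,1].max()+t[:,1].min())/2).round(1))"
```

```text
t 23.8 bay pos [ 27.94 296.07 193.94] bay F [-1.  -0.7 -0.3] bay M [0.02 0.19 0.05] open 0.996
z 33 n 18 x med 0.9 y -28.0 28.0
z 39 n 28 x med 19.3 y -29.0 29.0
z 45 n 139 x med 20.4 y -27.0 29.0
z 51 n 21 x med 21.8 y -24.0 27.0
  return _methods._mean(a, axis=axis, dtype=dtype,
  ret = ret.dtype.type(ret / rcount)
Traceback (most recent call last):
IndexError: index -1 is out of bounds for axis 0 with size 0
```

View pics/d2.png

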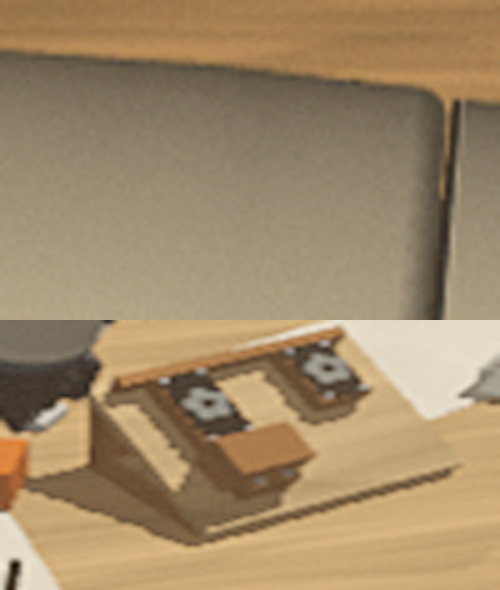

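```bash
python3 -c "
from look import *
p,d=r.grab_frame('scene')
q=(cloud('scene',dict(d=d))-np.array([565.2,137.9,33]))@B
for lo,hi in((2,14),(17,42)):
    t=q[(abs(q[...,1])<36)&(abs(q[...,2]-48)<4)&(q[...,0]>lo)&(q[...,0]<hi)];A=np.c_[t[:,:2],np.ones(len(t))];c=np.linalg.lstsq(A,t[:,2],rcond=None)[0]
    print(len(t),'h',np.median(t[:,2]).round(2),'slopes',c[:2].round(3),'y',t[:,1].min().round(1),t[:,1].max().round(1))
t=q[(abs(q[...,1])<36)&(abs(q[...,2]-48)<3)&(q[...,0]>-10)&(q[...,0]<60)]
print(t[:,0].min(),t[:,0].max(),cv2.minAreaRect(t[:,:2].astype(np.float32)))
print([ (n,[o['location'] for o in r.place_of(n,'scene')][:3]) for n in('packer20_c','packer36_c')])"
```

```text
48 h 48.09 slopes [-0.044 -0.011] y -30.9 30.2
98 h 47.71 slopes [0.002 0.002] y -35.1 29.9
-0.6666173274856733 42.73667128895859 ((21.071346282958984, -1.6169548034667969), (43.168365478515625, 63.94377517700195), 0.5152367353439331)
[('packer20_c', [[196.0, 140.9], [185.1, 126.2], [215.0, 121.5]]), ('packer36_c', [[210.5, 205.8], [182.2, 280.0]])]
```

Both tops are at 48 mm above the board, level and in line with the block, and together they fill 43 mm. Handing in.

```bash
python3 -c "
from rig import r
print(r.sign_off())"
```

```text
the job is handed in; nothing more can be done
None
```

I chose the 14 and 28 mm packers and set both in the gap; the job is handed in after about 24 s of the 67 s allowed. The longer block is in the bay, so the gap is 45 mm, and these two fill 42 mm of it, the closest pair that fits.

- **14 mm packer:** it went in first. I lowered it to the board and eased it down the slope until it just touched the stop, with about 7 N along the slope.
- **28 mm packer:** I lowered it between the 14 and the block. It met no noticeable force until its foot touched the board at about 9 N.

**Last checks, from the scene camera:**
- **Height:** both tops are about 48 mm above the board (48.1 and 47.7 mm), so both feet are down.
- **Level:** the 28 reads level. The 14 reads a slope of 0.04 over 48 depth points, which I put down to noise.
- **Alignment:** the pair measures about 43 × 64 mm, within 0.5° of the bay's direction and within 2 mm of its centre line.
- **Gripper:** it is open and clear of everything.

**Not confirmed:**
- The arm blocked the top camera at the end, so it could not cross-check these figures.
- The detector still reports the 20 and 36 mm packers near their starting places on the table. I did not measure the other items again, but no contact was felt on any move past them.

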